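# Clamp the RF shield box shut

## Task

Shut the radio shield box on the bench ready for a measurement: lower its lid gently until it rests on the rubber gasket, then swing the wire loop of the front toggle latch up and over so that it lies hooked behind the upturned lip of the keeper on the lid, and then press the latch's lever down until it goes over centre and lies fully home against the front, pulling the lid tight. Push by feel, never with more than 30 N on the lid or the latch, and leave the other things on the bench where they are.

Things in the scene. Friction and masses are not known exactly. Their poses are not given: they have to be found in the camera images.
- shield_box: Fixed aluminium box 240 deep (x) x 300 wide (y) mm, rim 136 mm high, on a 3 mm mat. Origin: centre of its underside. x points from the front wall (latch side, towards the robot, x = -120) to the hinged rear; y left, z up. Lid hinge line: along y at x +125, z 140 mm. Mid-front, at y = 0, two cheeks stand 24 mm out of the wall and carry the lever's pivot.
- lid: Lid: slab 300 wide (y), 18 mm thick, 245 mm from front edge to the hinge line, which lies in its underside; 0.6 kg. Origin: middle of the front edge, underside; x to the rear, y left, z out of its top. Origin above the box's underside: 140 mm tight, 144 just resting on the gasket, more = open. A friction hinge holds it at any angle; 1 to 4 N down at the front edge lowers it. Gasket: 25 N per mm there.
- keeper (a point): Seat of the keeper on the lid, where the loop's crossbar centre ends; lid's axes. The keeper is a steel strip 26 mm wide, 3 mm thick on the lid's top, from 53 mm behind its front edge; ahead of the edge it ramps down 6 mm to a flat seat and ends in an upturned lip 7 mm high, 3 mm thick, 21 mm ahead of the edge. Seat point: 16 mm ahead of the edge, 17 mm above the lid's underside, 2.5 mm behind the lip.
- lever (a joint): Lever angle, rad: 0 = home, hanging down along the front wall (bumper stop); 1.57 = level, out towards the robot; starts at 1.9 to 2.2. Friction holds it (about 1 N at its end). With the loop hooked it needs up to about 8 N near its end, most at 0.8 to 0.4; dead centre is near 0.06, past it the lever holds itself home; pushed less far it springs back.
- lever_pivot (a point): Lever's pivot axis, mid-width: 17.5 mm ahead of the front wall, 119 mm above the box's underside. Axes of the lever: those of the box at joint 0; it turns about y.
- lever_tip (a point): Point on the lever's pressing face, 66 mm along it from the pivot (lever axes: x -9.5, z -66 mm). Handle: steel plate 30 mm wide (y), 3 mm thick, 6 to 70 mm along the lever, then a short flare to 78 mm bent towards the pressing side. Pressing face: the top when the lever is level, the side towards the robot when it is home.
- loop_pin (a point): Pin on the lever, 14 mm from the pivot along the lever, about which the wire loop swings freely; mid-width of the latch.
- loop_bar (a point): Middle of the crossbar of the wire loop: stiff U of 5 mm steel wire, 44 mm wide outside (y), legs 52 mm from pin to crossbar, 40 g. Starts lying forward on the lever's upper face, around the 30 mm wide handle. It swings loosely: past upright it falls on the lid. Let go behind the lip it lies on the keeper's strip and is drawn down to the seat as the lever goes down.
- multimeter: Bystander: handheld multimeter 165 x 82 x 36 mm, lying left of the box. Origin: centre of its underside.
- solder_reel: Bystander: reel 62 mm in diameter, 46 mm high, standing right of the box. Origin: centre of its underside.
- flux_bottle: Bystander: small bottle 44 mm in diameter, 100 mm high, right of the box. Origin: centre of its underside.

How it is judged (in metres and radians):
On the way, in this order (a step that is already met when the one before it is completed fails the run):
1. the lid is down on its gasket (within about 4 mm at the front) (z of lid in the frame of shield_box below 0.148 m), for 0.2 s.
2. the loop's crossbar lies on the keeper behind its lip (x of loop_bar in the frame of keeper between -0.002 and 0.06 m and z of loop_bar in the frame of keeper between -0.004 and 0.0105 m and y of loop_bar in the frame of keeper between -0.01 and 0.01 m), for 0.2 s.
3. the lever is home and the lid tight (value of joint lever below 0.04 rad and z of lid in the frame of shield_box below 0.1417 m), for 0.2 s.
At the end, for the whole second after the job is handed in: The lever is fully home (joint under 0.04 rad), the lid is pulled tight on its gasket (front edge lowered to less than 1.7 mm above its tightest position, 141.7 mm above the box underside) and the loop's crossbar sits in the keeper behind its lip (no more than 8 mm from the seat point) (all of step 3 and x of loop_bar in the frame of keeper between -0.005 and 0.008 m and z of loop_bar in the frame of keeper between -0.004 and 0.0045 m); the robot touches nothing.
It fails at once if the lid is pushed with more than 30 N (contact force between any of the fingers, the arm and lid above 30 N).
It fails at once if the lever is pushed with more than 30 N (contact force between any of the fingers, the arm and lever_c0 above 30 N or contact force between any of the fingers, the arm and lever_c1 above 30 N).
It fails at once if the loop is driven against the lid or keeper with more than 30 N while the lever is still up (above 1.2 rad) (contact force between loop and lid above 30 N and value of joint lever above 1.2 rad).
It fails at once if a bystander is moved by more than 30 mm or tipped (distance of any of multimeter, solder_reel, flux_bottle from where it was at the start of the episode above 0.03 m or angle between any of multimeter, solder_reel, flux_bottle's own z axis and vertical above 0.3 rad).
It also fails if it takes over 61 s, if anything falls off the work surface, if the arm or the gripper's body presses on something with over 40 N, if the wrist force passes 120 N, or if a joint passes its speed limit or range.

## Robot

A 6-joint arm with a two-finger parallel gripper is mounted at the origin on the work surface. World frame = base frame: x ahead of the robot, y to its left, z up, the work surface at z = 0. Lengths are in mm, angles in rad, forces in N, time in s.
With the tool pointing down it reaches from about 250 to 725 mm from the base axis. Payload 4 kg.
Tool frame: the origin (TCP) lies on the mounting face of the last link; the fingertips stand 173 mm ahead of it and the grasp point (between the pads) lies 155 mm ahead of it; z points along the fingers, y is the direction in which the jaws open and shut (so a half turn about z gives the same grasp; the last joint's range is limited). The gripper opens to 85 mm and grips with 20 to 120 N. Pads are 22 mm wide; open, the fingers measure 114 mm over their backs; the gripper's body (76 mm by 85 mm) begins 54 mm behind the grasp point. The pads swing forward as they close: fully open they stand 13 mm farther back than shut.
Start: joints at [0, 0.241, 0.005, 1.335, 0, 1.571], TCP at [500, 0, 404.706] pointing down, gripper open.
Joint ranges: [-2.72, 2.72], [-1.05, 1.87], [-1.09, 1.28], [-1.99, 2.15], [-1.42, 1.44], [-3.14, 3.14]. Speed limits (rad/s): [2.79, 2.79, 3.14, 3.14, 3.14, 3.14].

## Interface

Orientations are given as a unit quaternion [x, y, z, w].
In Python, from station import ctrl, vision gives the robot as it stands. The module is installed in compiled form; this text tells all that it offers.
- The arm moves only by the tool carry_out, never from a script. Its argument "deltas" is a list that holds one entry, the list of rows, each a list of 7 numbers: the opening, from -1 (shut) to 1 (fully open), then the shift along the tool's x, y, z in mm, then the turn, a rotation vector about the tool's x, y, z in rad. A call has 1 to 5 rows; each row shifts and turns the commanded pose from where the row before left it, along the tool's axes as they then stand; what a row does not reach is not made up. A row lasts 1/8 s, in which the tool goes at most 62.5 mm and 10.7 degrees, less where a joint would pass 70% of its speed; a pose out of reach is approached as far as the arm can. A call with a gripper value outside its range is refused whole. The fingers move at their own pace and stop on an object; "newtons" is the grip in N (left out, the last holds). Time passes only in rows, so rows that do not move let the fingers close. It gives the time, the measured TCP pose, the force and the opening at its end, in the units of the state.
- ctrl.get_state(): the state, without advancing time (a new reading comes with each control period).
- vision.camera(name): name is "scene" or "side" or "wrist"; returns a dict with "pixels" (400x640x3 uint8, red, green, blue), "range_z" (400x640 float32, mm along the optical axis (not along the pixel's ray), 0 where there is no reading), "camera_matrix" (3x3 intrinsics, pixels), "world_to_cam" (4x4, takes a point from world to camera coordinates); the wrist camera has in their place "T_tool_cam" (4x4, takes a point from camera to tool coordinates, whose origin is the TCP and whose axes are the flange's). Camera axes: x right, y up, looking along -z (the intrinsics and any distortion apply to the point x, -y, -z); pixel columns grow to the right and rows downward; lengths in mm; the calibration is good to about 2 mm. A picture is of the moment at which its call begins: read the wrist's pose just before it.
- ctrl.job_done(): hands the job in, once; it reports no verdict.
The state is a dict: "clock": time; "qpos": joint angles; "joint_velocities": joint speeds; "tau": joint torques, N m; "ee_pos": TCP position; "eef_rot": TCP orientation; "contact_force": force on the tool from outside, world axes, zero at the start; "ft_torque": the same for the moment, N m; "grip_width": opening from 0.0 (shut) to 1.0 (fully open).
Only numpy, scipy, OpenCV 4.12 (cv2) and the standard library are available. Lean on these libraries where they do the work, as an engineer would, in place of code of your own. Each camera call takes 0.05 s, during which the arm holds its last target.

## Working session

There is one attempt and no reset: what is moved stays moved. The work goes in short steps, Python scripts to look and compute and a tool call to move; the robot and the scene stay as the last step left them, time stands still between calls to the robot, and variables do not carry over. Pictures are saved under pics/ and viewed, and the job is handed in when it is done.

Besides the shell and the picture viewer there is one more tool, called as name(argument=value, ...), one argument or row to a line, values as JSON. carry_out: Moves the arm, as the interface text tells. Its arguments: {"type":"object","properties":{"deltas":{"type":"array"},"newtons":{"type":"number"}},"required":["deltas"]}

```bash
mkdir -p pics; ls
cat > h.py <<'E'
import numpy as np, cv2, time
from station import ctrl, vision
from scipy.spatial.transform import Rotation as R
def shot(n,f):
    c=vision.camera(n); cv2.imwrite('pics/'+f,c['pixels'][:,:,::-1]); return c
def world(c,st=None):
    K=c['camera_matrix'];z=c['range_z'];v,u=np.mgrid[0:400,0:640]
    x=(u-K[0,2])/K[0,0]*z;y=(v-K[1,2])/K[1,1]*z
    P=np.stack([x,-y,-z,np.ones_like(z)],-1)
    if 'world_to_cam' in c: T=np.linalg.inv(c['world_to_cam'])
    else:
        T=np.eye(4);T[:3,:3]=R.from_quat(st['eef_rot']).as_matrix();T[:3,3]=st['ee_pos'];T=T@c['T_tool_cam']
    W=(P@T.T)[...,:3]; W[z==0]=np.nan
    return W
def proj(c,p):
    K=c['camera_matrix'];q=c['world_to_cam']@np.append(p,1)
    return K[0,0]*q[0]/-q[2]+K[0,2],K[1,1]*-q[1]/-q[2]+K[1,2]
E
python3 - <<'E'
from h import *
print(ctrl.get_state())
for n in ['scene','side','wrist']:
    st=ctrl.get_state();c=shot(n,n+'0.png'); np.save(n+'0.npy',world(c,st)); print(n,c['camera_matrix'],c.keys())
    print(c.get('world_to_cam',c.get('T_tool_cam')))
E
```

```text
pics
{'clock': 0.0, 'qpos': array([-1.58529949e-05,  2.41432712e-01,  3.70780048e-03,  1.33522674e+00,
       -3.27791081e-05,  1.57080092e+00]), 'joint_velocities': array([ 0.00092723, -0.00027997, -0.00039496, -0.00033229,  0.0008211 ,
        0.0016536 ]), 'tau': array([ 5.50268451e-04, -3.72315860e+01,  2.52406776e+01,  1.67737965e-02,
        2.29149265e-05,  1.14679995e-05]), 'ee_pos': array([ 4.99722216e+02, -1.21866557e-02,  4.03796461e+02]), 'eef_rot': array([ 0.70711359,  0.70709915, -0.00077361, -0.00075044]), 'contact_force': array([-0.79399288, -0.3351448 , -0.60642525]), 'ft_torque': array([-0.02462019, -0.0240119 , -0.01251462]), 'grip_width': 0.9978920995413191}
scene [[436.86716333   0.         324.5549204 ]
 [  0.         436.86716333 205.67212461]
 [  0.           0.           1.        ]] dict_keys(['pixels', 'range_z', 'camera_matrix', 'world_to_cam'])
[[-8.98630969e-01 -4.38657147e-01  6.50293934e-03  5.59259590e+02]
 [ 3.54358403e-01 -7.17038638e-01  6.00238048e-01 -2.68061872e+02]
 [-2.58635851e-01  5.41696870e-01  7.99794972e-01 -9.20485234e+02]
 [ 0.00000000
[... 287 characters left out ...]
 7.90624550e-03 -5.89959745e+02]
 [ 2.31786402e-02  7.18082079e-01  6.95572338e-01 -1.11534440e+02]
 [-3.34377782e-02 -6.94813142e-01  7.18412565e-01 -8.96709498e+02]
 [ 0.00000000e+00  0.00000000e+00  0.00000000e+00  1.00000000e+00]]
wrist [[296.54902156   0.         319.92457009]
 [  0.         296.54902156 205.28466182]
 [  0.           0.           1.        ]] dict_keys(['pixels', 'range_z', 'camera_matrix', 'T_tool_cam'])
[[ 8.45884386e-04  9.57746633e-01  2.87612016e-01  7.27780720e+01]
 [ 9.99999551e-01 -9.32843546e-04  1.65305189e-04 -4.90327570e-01]
 [ 4.26617501e-04  2.87611748e-01 -9.57746992e-01  3.11253905e+01]
 [ 0.00000000e+00  0.00000000e+00  0.00000000e+00  1.00000000e+00]]
```

View pics/scene0.png

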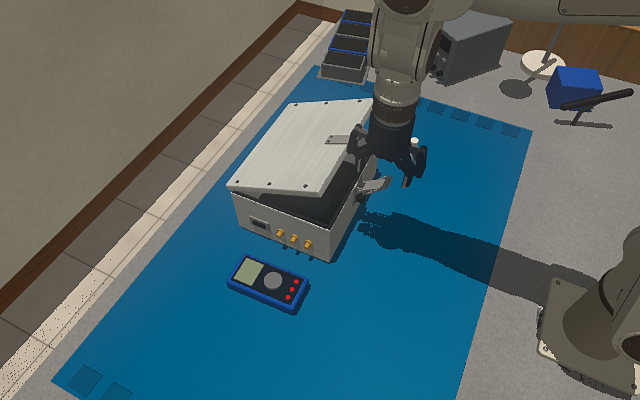

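View pics/side0.png

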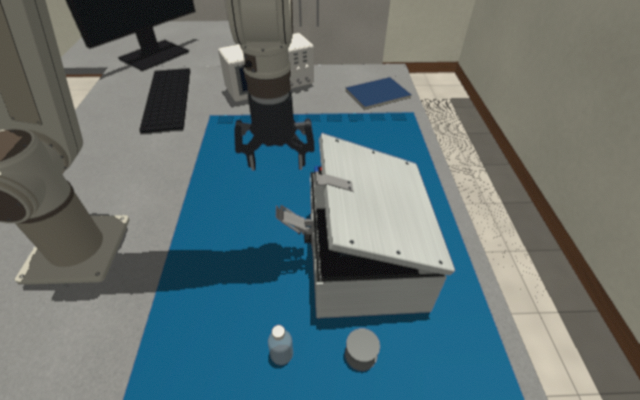

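View pics/wrist0.png

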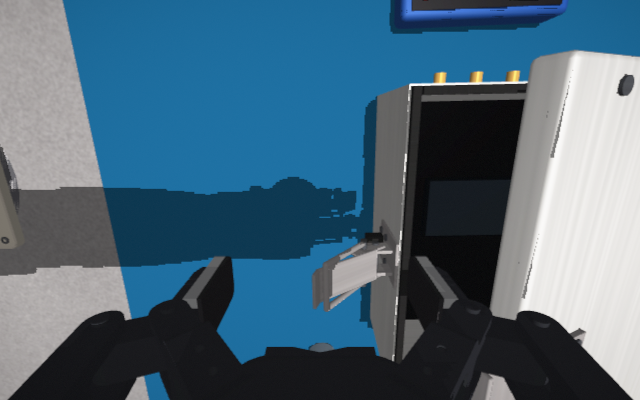

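Run:
```python
from h import *
W=np.load('wrist0.npy');S=np.load('scene0.npy');D=np.load('side0.npy')
np.set_printoptions(precision=1,suppress=True)
print('wrist row scans')
for v in (110,150,200,220,300,340):
    print(v,[(u,W[v,u].round().tolist()) for u in range(366,425,4)])
print('lever')
for v in range(235,312,8):
    print(v,[(u,W[v,u].round().tolist()) for u in range(308,412,8)])
print('scene corners');
for u,v in [(330,262),(328,258),(332,205),(236,222),(320,194),(228,183),(292,101),(336,140),(325,140),(375,186),(388,178),(360,190)]:print(u,v,S[v,u])
print('side')
for u,v in [(320,140),(418,160),(448,268),(330,244),(320,180),(350,184),(280,210),(300,228),(309,225),(318,312),(433,308),(280,330),(362,340)]:print(u,v,D[v,u])
```

```text
wrist row scans
110 [(366, [553.0, 80.0, 3.0]), (370, [558.0, 80.0, 2.0]), (374, [563.0, 80.0, 3.0]), (378, [564.0, 80.0, 21.0]), (382, [564.0, 79.0, 43.0]), (386, [564.0, 79.0, 64.0]), (390, [564.0, 78.0, 81.0]), (394, [564.0, 78.0, 97.0]), (398, [564.0, 78.0, 111.0]), (402, [564.0, 78.0, 123.0]), (406, [564.0, 77.0, 136.0]), (410, [565.0, 77.0, 142.0]), (414, [567.0, 77.0, 148.0]), (418, [570.0, 77.0, 147.0]), (422, [612.0, 79.0, 27.0])]
150 [(366, [555.0, 33.0, 2.0]), (370, [560.0, 33.0, 2.0]), (374, [565.0, 33.0, 2.0]), (378, [565.0, 36.0, 30.0]), (382, [565.0, 38.0, 52.0]), (386, [565.0, 40.0, 72.0]), (390, [565.0, 42.0, 90.0]), (394, [565.0, 44.0, 105.0]), (398, [565.0, 45.0, 118.0]), (402, [565.0, 47.0, 131.0]), (406, [566.0, 48.0, 139.0]), (410, [566.0, 48.0, 147.0]), (414, [570.0, 48.0, 146.0]), (418, [612.0, 35.0, 26.0]), (422, [616.0, 36.0, 27.0])]
200 [(366, [558.0, -31.0, 3.0]), (370, [563.0, -31.0, 3.0]), (374, [566.0, -27.0, 17.0]), (378, [566.0, -20.0, 42.0]), (382, [566.0, -14.0, 63.0]), (386, [566.0, -9.0, 82.0]), (390, [566.0, -4.0, 100.0]), (394, [565.0, 1.0, 115.
[... 5481 characters left out ...]
4]
328 258 [566.7  96.5  29.6]
332 205 [624.1 -45.4  26.7]
236 222 [819.6  93.4   7.3]
320 194 [587.7  94.1 248.7]
228 183 [809.5  95.7 164.8]
292 101 [ 914.  -367.9    6.7]
336 140 [621.  -47.6 250.2]
325 140 [648.  -51.3 235.1]
375 186 [523.4 -47.6 152.7]
388 178 [502.4 -65.9 171.5]
360 190 [553.9 -39.1 131.4]
side
320 140 [588.4  79.1 247.3]
418 160 [897.1 299.6   2.1]
448 268 [ 809.  -197.7  164.8]
330 244 [ 594.3 -198.8  246.2]
320 180 [583.3 -57.4 257. ]
350 184 [641.1 -51.  239. ]
280 210 [502.3 -49.4 168.9]
300 228 [541.9 -70.3 135.1]
309 225 [560.6 -46.8 116.3]
318 312 [ 574.8 -205.4   31.2]
433 308 [ 821.  -189.     0.5]
280 330 [ 506.  -274.2  102.8]
362 340 [ 654.7 -274.2   49.4]
```

Run:
```python
import cv2
a=cv2.imread('pics/side0.png')[120:270,230:400];cv2.imwrite('pics/sidec.png',cv2.resize(a,None,fx=4.5,fy=3.9,interpolation=2))
a=cv2.imread('pics/wrist0.png')[220:330,290:440];cv2.imwrite('pics/wristc.png',cv2.resize(a,None,fx=5,fy=5,interpolation=2))
```

```text
(no output)
```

View pics/sidec.png

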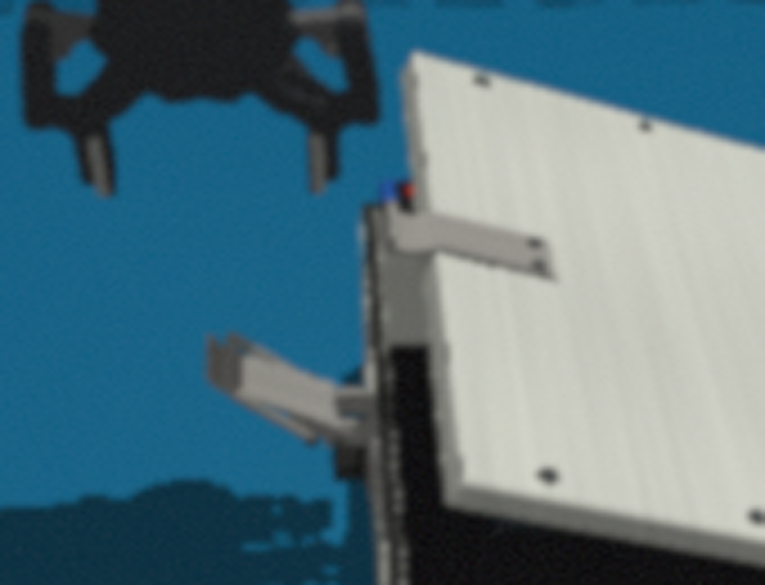

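View pics/wristc.png

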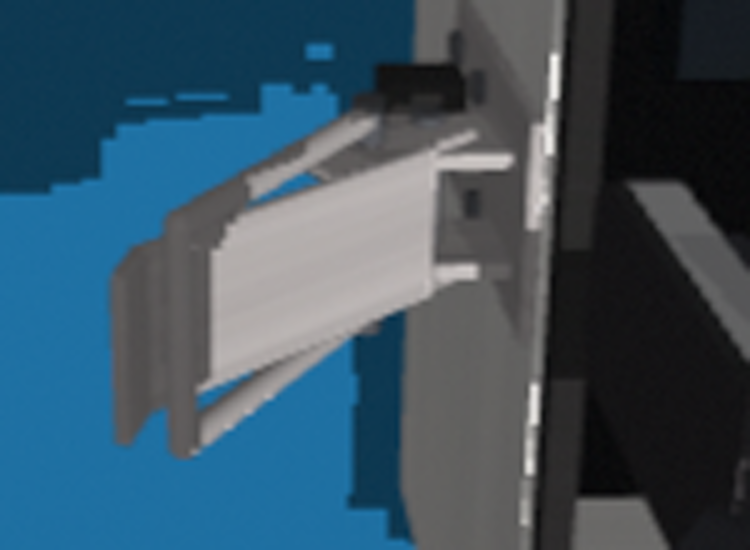

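Run:
```python
from h import *
from scipy.optimize import least_squares
np.set_printoptions(precision=2,suppress=True)
W=np.load('wrist0.npy')
def wall(A,n):
    P=A.reshape(-1,3);P=P[~np.isnan(P).any(1)]
    m=(abs(P[:,0]-566.5)<8)&(P[:,2]>25)&(P[:,2]<128)&(abs(P[:,1]+53)>28)&(P[:,1]>-200)&(P[:,1]<95);P=P[m]
    f=least_squares(lambda p:P[:,0]-p[0]-p[1]*(P[:,1]+53)-p[2]*(P[:,2]-80),[566,0,0],loss='soft_l1')
    print(n,len(P),f.x,np.abs(f.fun).mean())
for n in ['wrist','scene','side']: wall(np.load(n+'0.npy'),n)
# lid top plane, edges from scene & side
for n in ['scene','side']:
    A=np.load(n+'0.npy');P=A.reshape(-1,3);P=P[~np.isnan(P).any(1)]
    m=(P[:,0]>580)&(P[:,0]<815)&(P[:,1]>-210)&(P[:,1]<105)&(P[:,2]>155)
    P=P[m];z=247-(P[:,0]-588)*.375;P=P[abs(P[:,2]-z)<7]
    f=least_squares(lambda p:P[:,2]-p[0]-p[1]*(P[:,0]-700)-p[2]*(P[:,1]+53),[200,-.37,0],loss='soft_l1')
    print(n,len(P),f.x,'x',np.percentile(P[:,0],[.2,99.8]),'y',np.percentile(P[:,1],[.2,99.8]))
    for lo in (600,680,760):
        q=P[(P[:,0]>lo)&(P[:,0]<lo+40)];print(lo,np.percentile(q[:,1],[.5,99.5]))
# bar/lever
P=W[235:312,308:385].reshape(-1,3);P=P[~np.isnan(P).any(1)]
for a,b in((494,499),(500,505),(507,511),(514,518),(520,525),(528,534)):
    q=P[(P[:,0]>a)&(P[:,0]<b)&(P[:,2]>125)];print(a,q[:,1].min(),q[:,1].max(),np.median(q[:,2]),len(q))
```

```text
wrist 4376 [566.73  -0.02   0.  ] 0.12533633208239656
scene 708 [568.41  -0.02  -0.  ] 0.33427507698827624
side 70 [567.99  -0.02  -0.  ] 0.020838861798979195
scene 3818 [210.23  -0.39  -0.01] x [586.64 814.75] y [-197.81  101.73]
600 [95.2  98.54]
680 [-173.71  100.05]
760 [-195.46  101.67]
side 7384 [209.61  -0.41  -0.01] x [587.12 814.61] y [-205.54   94.45]
600 [-206.32   94.13]
680 [-203.9    91.12]
760 [-202.27   93.72]
494 -70.52719835470057 -40.146812149539315 171.22712036913234 257
500 -76.43087361755542 -33.154168450058066 170.26048396929892 289
507 -76.12188654795298 -32.98638345319043 160.84061458735775 227
514 -76.30698935137136 -33.013516273964086 155.41221083693608 218
520 -76.45653937374507 -33.176047742693555 150.81063488078115 248
528 -76.32086203766994 -32.620315241615884 144.67847577891456 288
```

carry_out(
  deltas=[
    [[-1,0,20,-30,0,0,-0.15],[-1,0,20,-20,0,0,-0.15]],
  ],
  newtons=30,
)

```text
clock: 0.4
ee_pos: [540.0, 2.9, 455.4]
eef_rot: [0.592, 0.806, -0.0, -0.0]
contact_force: [0.2, 0.6, 0.7]
grip_width: 0.604
```

```bash
python3 -c "
from h import *
s=ctrl.get_state();print(s['qpos'],s['ee_pos'],s['contact_force'],s['grip_width']);print(R.from_quat(s['eef_rot']).as_matrix().round(3))"
```

```text
[ 5.37654165e-03  3.07541487e-01  2.25910314e-01  1.48932043e+00
 -4.86435855e-05  1.27155800e+00] [540.03523492   2.89722129 455.4130948 ] [0.24999831 0.57418364 0.71539339] 0.6039981403863479
[[-0.3    0.954 -0.   ]
 [ 0.954  0.3   -0.   ]
 [-0.    -0.    -1.   ]]
```

carry_out(
  deltas=[
    [[-1,0,0,0,0,0,-0.18],[-1,0,0,0,0,0,-0.18],[-1,0,0,0,0,0,-0.18],[-1,0,0,0,0,0,-0.18],[-1,0,0,0,0,0,-0.18]],
  ],
)

```text
clock: 1.02
ee_pos: [539.7, 3.0, 454.2]
eef_rot: [0.181, 0.983, -0.0, -0.001]
contact_force: [-0.3, -0.4, -0.5]
grip_width: -0.003
```

carry_out(
  deltas=[
    [[-1,0,0,0,0,0,-0.18],[-1,0,0,0,0,0,-0.18],[-1,0,0,0,0,0,-0.03],[-1,-32,-7,0,0,0,0],[-1,-33,-6,0,0,0,0]],
  ],
)

```text
clock: 1.65
ee_pos: [605.5, -8.8, 455.0]
eef_rot: [-0.008, 1.0, -0.0, 0.0]
contact_force: [0.2, 0.4, -0.4]
grip_width: 0.001
```

carry_out(
  deltas=[
    [[-1,0,0,10,0,0,0],[-1,0,0,5,0,0,0]],
  ],
)

```text
clock: 1.9
ee_pos: [604.6, -8.7, 438.2]
eef_rot: [-0.009, 1.0, 0.0, -0.001]
contact_force: [-0.2, 1.0, 1.5]
grip_width: -0.002
```

```bash
python3 -c "
from h import *
s=ctrl.get_state();print(s['qpos'],s['ee_pos'],s['contact_force'],s['grip_width']);print(R.from_quat(s['eef_rot']).as_matrix().round(3))
shot('side','side1.png');shot('scene','scene1.png')"
```

```text
[-1.44649594e-02  4.48948756e-01  3.89182486e-01  1.51388463e+00
  7.14671124e-05 -3.24845514e-02] [604.55620199  -8.73619204 438.22393989] [-0.24055117  1.02109456  1.48076315] -0.0015404093257529396
[[-1.    -0.018 -0.003]
 [-0.018  1.     0.   ]
 [ 0.003  0.    -1.   ]]
```

View pics/side1.png

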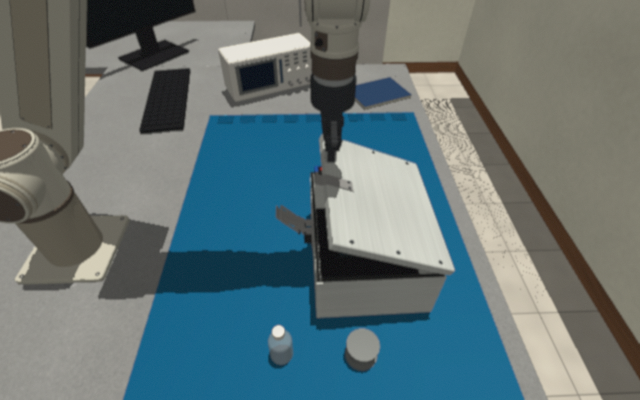

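carry_out(
  deltas=[
    [[-1,0,0,6,0,0,0],[-1,0,0,5,0,0,0],[-1,0,0,4,0,0,0],[-1,0,0,4,0,0,0],[-1,0,0,4,0,0,0]],
  ],
)

```text
clock: 2.62
ee_pos: [604.9, -8.8, 416.9]
eef_rot: [-0.01, 1.0, -0.0, 0.0]
contact_force: [-1.3, 0.1, 3.5]
grip_width: 0.002
```

carry_out(
  deltas=[
    [[-1,0,0,4,0,0,0],[-1,0,0,5,0,0,0],[-1,0,0,5,0,0,0],[-1,0,0,5,0,0,0],[-1,0,0,5,0,0,0]],
  ],
)

```text
clock: 3.25
ee_pos: [605.0, -8.8, 392.3]
eef_rot: [-0.01, 1.0, -0.0, -0.0]
contact_force: [-0.7, -0.8, 3.3]
grip_width: -0.0
```

carry_out(
  deltas=[
    [[-1,0,0,6,0,0,0],[-1,0,0,6,0,0,0],[-1,0,0,6,0,0,0],[-1,0,0,6,0,0,0],[-1,0,0,6,0,0,0]],
  ],
)

```text
clock: 3.88
ee_pos: [604.9, -8.8, 362.2]
eef_rot: [-0.01, 1.0, 0.0, -0.0]
contact_force: [-1.1, -0.5, 2.7]
grip_width: 0.001
```

carry_out(
  deltas=[
    [[-1,0,0,5,0,0,0],[-1,0,0,4,0,0,0],[-1,0,0,3,0,0,0],[-1,0,0,2,0,0,0],[-1,0,0,1,0,0,0]],
  ],
)

```text
clock: 4.5
ee_pos: [605.0, -8.8, 347.6]
eef_rot: [-0.01, 1.0, 0.0, -0.0]
contact_force: [-1.4, 0.3, 2.4]
grip_width: -0.002
```

carry_out(
  deltas=[
    [[-1,0,0,1,0,0,0],[-1,0,0,1,0,0,0],[-1,0,0,1,0,0,0]],
  ],
)

```text
clock: 4.88
ee_pos: [605.0, -8.8, 344.7]
eef_rot: [-0.01, 1.0, 0.0, 0.0]
contact_force: [-1.8, -0.2, 1.9]
grip_width: 0.002
```

carry_out(
  deltas=[
    [[-1,0,0,1,0,0,0],[-1,0,0,1,0,0,0],[-1,0,0,1,0,0,0],[-1,0,0,1,0,0,0]],
  ],
)

```text
clock: 5.38
ee_pos: [605.0, -8.8, 340.6]
eef_rot: [-0.01, 1.0, 0.0, -0.0]
contact_force: [-2.9, -0.4, 1.7]
grip_width: 0.002
```

carry_out(
  deltas=[
    [[-1,0,0,1,0,0,0],[-1,0,0,0.5,0,0,0],[-1,0,0,0,0,0,0]],
  ],
)

```text
clock: 5.75
ee_pos: [605.1, -8.7, 339.1]
eef_rot: [-0.01, 1.0, 0.0, 0.0]
contact_force: [-1.2, -1.1, 2.0]
grip_width: 0.001
```

carry_out(
  deltas=[
    [[-1,0,0,0.5,0,0,0],[-1,0,0,0.5,0,0,0],[-1,0,0,0,0,0,0]],
  ],
)

```text
clock: 6.12
ee_pos: [605.1, -8.7, 338.2]
eef_rot: [-0.01, 1.0, 0.0, 0.0]
contact_force: [-0.7, -0.1, 3.0]
grip_width: 0.001
```

carry_out(
  deltas=[
    [[-1,0,0,0.3,0,0,0],[-1,0,0,0,0,0,0]],
  ],
)

```text
clock: 6.38
ee_pos: [605.1, -8.8, 338.0]
eef_rot: [-0.01, 1.0, 0.0, 0.0]
contact_force: [-1.6, -0.0, 2.5]
grip_width: -0.0
```

```bash
python3 -c "
from h import *
c=shot('side','side2.png');D=world(c)
for u in (335,350,370,400,420):
  for v in (190,215,235): print(u,v,D[v,u].round(1))
"
```

```text
335 190 [612.6 -52.8 225.6]
335 215 [613.8 -65.  166.9]
335 235 [ 610.8 -113.7  163.1]
350 190 [651.6  10.4 163.1]
350 215 [644.8 -62.4 162.8]
350 235 [ 639.9 -114.7  163.1]
370 190 [695.5  10.2 161.9]
370 215 [686.  -62.7 161.6]
370 235 [ 678.7 -116.4  163.6]
400 190 [761.1   7.9 162. ]
400 215 [747.7 -64.1 161. ]
400 235 [ 737.5 -117.2  162.2]
420 190 [805.5   7.9 160.7]
420 215 [788.4 -66.4 162. ]
420 235 [ 777.2 -117.1  160.4]
```

View pics/side2.png

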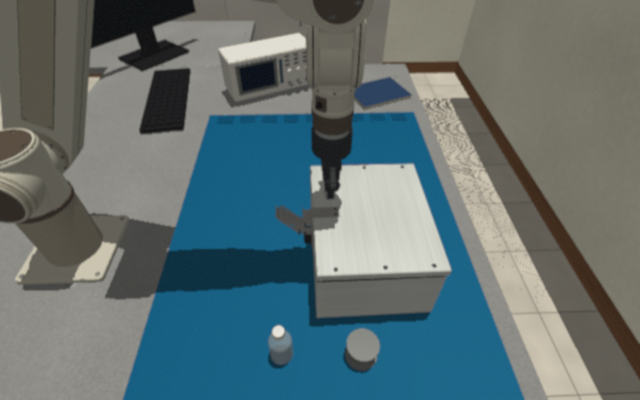

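carry_out(
  deltas=[
    [[-1,0,0,0.4,0,0,0],[-1,0,0,0.3,0,0,0],[-1,0,0,0,0,0,0]],
  ],
)

```text
clock: 6.8
ee_pos: [605.0, -8.7, 337.9]
eef_rot: [-0.01, 1.0, -0.0, 0.0]
contact_force: [-1.7, 0.2, 4.6]
grip_width: -0.001
```

carry_out(
  deltas=[
    [[-1,0,0,-20,0,0,0],[0,0,0,-45,0,0,0],[1,50,-20,0,0,0,0],[1,53,-24,0,0,0,0],[1,0,0,0,0,0,0]],
  ],
)

```text
clock: 7.42
ee_pos: [499.1, -55.7, 401.1]
eef_rot: [-0.008, 1.0, 0.0, -0.002]
contact_force: [-0.1, -0.3, 0.7]
grip_width: 0.847
```

```bash
python3 -c "
from h import *
s=ctrl.get_state();c=shot('wrist','wrist3.png');W=world(c,s);np.save('wrist3.npy',W);print(s['ee_pos'],s['contact_force'],s['grip_width'])
c=shot('side','side3.png')"
```

```text
[499.10425855 -55.72531506 401.14680192] [-0.10572474 -0.29042369  0.70144612] 0.8474880837706382
```

View pics/wrist3.png

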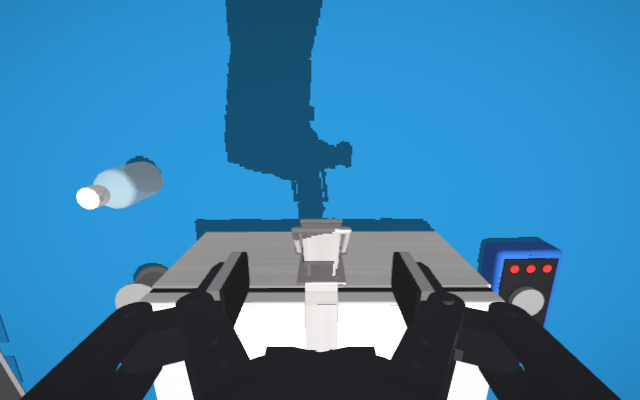

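View pics/side3.png

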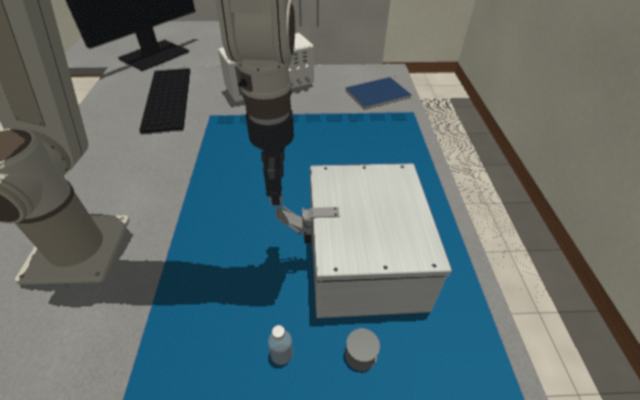

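```bash
python3 -c "
from h import *
W=np.load('wrist3.npy')
for v in range(214,300,3):
  print(v,[(u,*W[v,u].round().tolist()) for u in (296,306,322,336,348)])
a=cv2.imread('pics/wrist3.png')[205:365,260:390];cv2.imwrite('pics/w3c.png',cv2.resize(a,None,fx=4,fy=3.7,interpolation=2))
"
```

```text
214 [(296, 546.0, -86.0, 1.0), (306, 546.0, -73.0, 2.0), (322, 545.0, -52.0, 3.0), (336, 545.0, -34.0, 3.0), (348, 544.0, -19.0, 4.0)]
217 [(296, 550.0, -86.0, 2.0), (306, 549.0, -73.0, 4.0), (322, 549.0, -52.0, 3.0), (336, 549.0, -34.0, 4.0), (348, 549.0, -18.0, 3.0)]
220 [(296, 554.0, -86.0, 3.0), (306, 494.0, -66.0, 175.0), (322, 493.0, -55.0, 177.0), (336, 493.0, -45.0, 176.0), (348, 553.0, -18.0, 3.0)]
223 [(296, 559.0, -86.0, 2.0), (306, 496.0, -66.0, 175.0), (322, 496.0, -55.0, 174.0), (336, 496.0, -45.0, 174.0), (348, 557.0, -18.0, 2.0)]
226 [(296, 563.0, -86.0, 2.0), (306, 502.0, -66.0, 165.0), (322, 501.0, -55.0, 166.0), (336, 501.0, -44.0, 166.0), (348, 562.0, -18.0, 3.0)]
229 [(296, 502.0, -73.0, 171.0), (306, 502.0, -66.0, 170.0), (322, 502.0, -55.0, 171.0), (336, 502.0, -44.0, 169.0), (348, 501.0, -36.0, 171.0)]
232 [(296, 505.0, -73.0, 170.0), (306, 505.0, -66.0, 169.0), (322, 504.0, -55.0, 171.0), (336, 504.0, -44.0, 171.0), (348, 504.0, -36.0, 171.0)]
235 [(296, 509.0, -74.0, 166.0), (306, 511.0, -67.0, 159.0), (322, 511.0, -54.0, 160.0), (336, 511.0, -44.0, 158.0), 
[... 2360 characters left out ...]
 138.0), (306, 555.0, -66.0, 161.0), (322, 554.0, -53.0, 161.0), (336, 554.0, -42.0, 162.0), (348, 567.0, -30.0, 139.0)]
289 [(296, 569.0, -76.0, 143.0), (306, 557.0, -66.0, 162.0), (322, 557.0, -53.0, 161.0), (336, 557.0, -42.0, 161.0), (348, 568.0, -30.0, 142.0)]
292 [(296, 569.0, -75.0, 148.0), (306, 559.0, -66.0, 162.0), (322, 559.0, -53.0, 162.0), (336, 559.0, -42.0, 163.0), (348, 567.0, -31.0, 150.0)]
295 [(296, 568.0, -75.0, 153.0), (306, 561.0, -66.0, 164.0), (322, 561.0, -53.0, 164.0), (336, 560.0, -42.0, 164.0), (348, 567.0, -31.0, 154.0)]
298 [(296, 568.0, -75.0, 157.0), (306, 563.0, -66.0, 165.0), (322, 563.0, -53.0, 164.0), (336, 562.0, -42.0, 165.0), (348, 567.0, -32.0, 158.0)]
```

View pics/w3c.png

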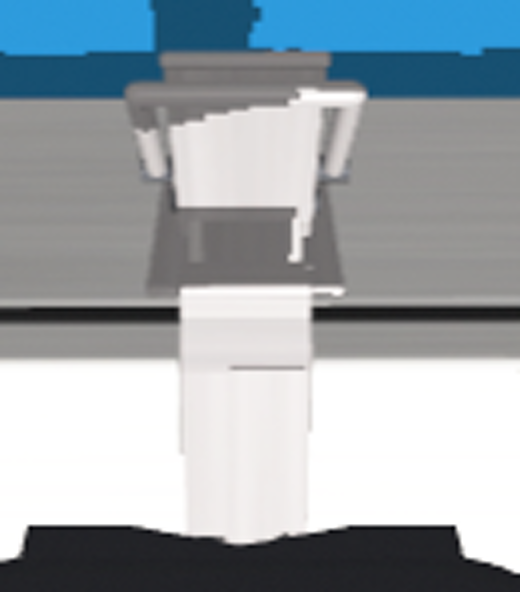

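carry_out(
  deltas=[
    [[1,-2,1,25,0,0,0],[1,0,0,25,0,0,0],[1,0,0,10,0,0,0],[1,0,0,0,0,0,0]],
  ],
)

```text
clock: 8.02
ee_pos: [505.6, -53.4, 341.6]
eef_rot: [-0.01, 1.0, 0.0, -0.0]
contact_force: [0.0, -0.9, -0.6]
grip_width: 1.0
```

carry_out(
  deltas=[
    [[1,2,-1.3,7,0,0,0],[0.4,0,0,5.5,0,0,0],[0.2,0,0,0,0,0,0],[0.2,0,0,0,0,0,0]],
  ],
  newtons=20,
)

```text
clock: 8.52
ee_pos: [502.9, -55.1, 330.0]
eef_rot: [-0.01, 1.0, -0.0, 0.0]
contact_force: [-0.5, -0.7, -0.3]
grip_width: 0.603
```

```bash
python3 -c "
from h import *
s=ctrl.get_state();c=shot('wrist','wrist4.png');W=world(c,s);print(s['ee_pos'],s['contact_force'],s['grip_width'])
c=shot('side','side4.png')
a=cv2.imread('pics/wrist4.png')[150:350,200:440];cv2.imwrite('pics/w4c.png',cv2.resize(a,None,fx=3,fy=3,interpolation=2))
a=cv2.imread('pics/side4.png')[130:260,230:380];cv2.imwrite('pics/s4c.png',cv2.resize(a,None,fx=4,fy=4,interpolation=2))
"
```

```text
[502.949868   -55.07121976 330.00404175] [-0.48698297 -0.68831357 -0.34657446] 0.603158463437672
```

View pics/w4c.png

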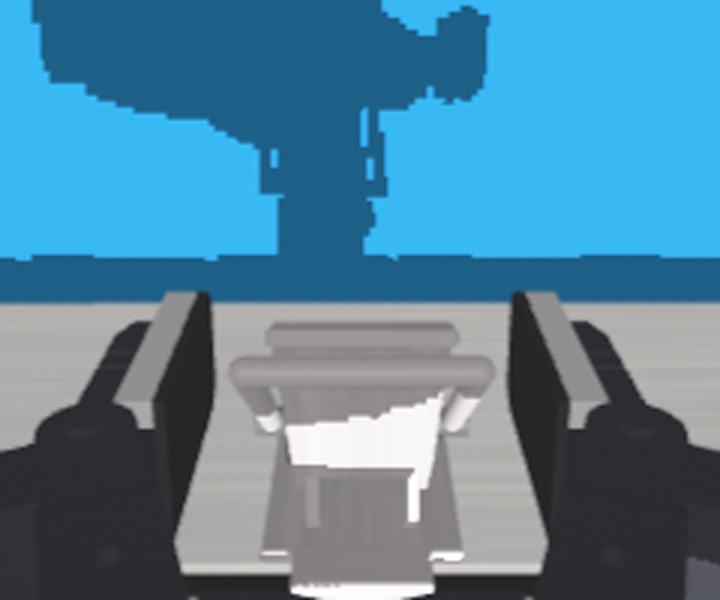

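View pics/s4c.png

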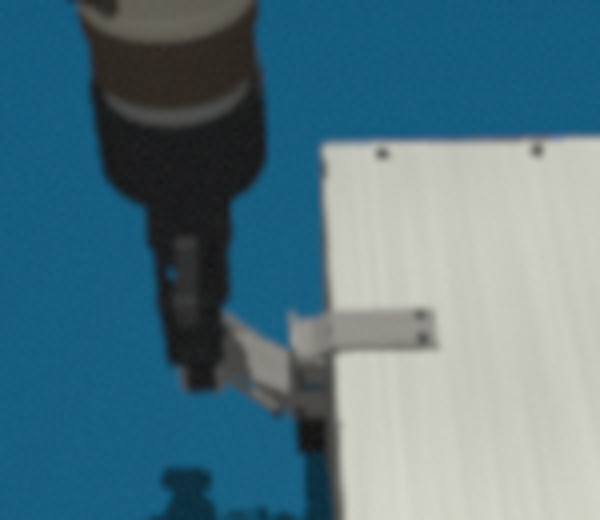

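carry_out(
  deltas=[
    [[0,0,0,0,0,0,0],[-0.3,0,0,0,0,0,0],[-1,0,0,0,0,0,0],[-1,0,0,0,0,0,0]],
  ],
  newtons=20,
)

```text
clock: 9.12
ee_pos: [502.7, -55.0, 329.8]
eef_rot: [-0.01, 1.0, 0.0, -0.0]
contact_force: [-1.8, 1.3, 2.0]
grip_width: 0.495
```

```bash
python3 -c "
from h import *
c=shot('wrist','wrist5.png')
a=cv2.imread('pics/wrist5.png')[150:350,200:440];cv2.imwrite('pics/w5c.png',cv2.resize(a,None,fx=3,fy=3,interpolation=2))
"
```

```text
(no output)
```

View pics/w5c.png

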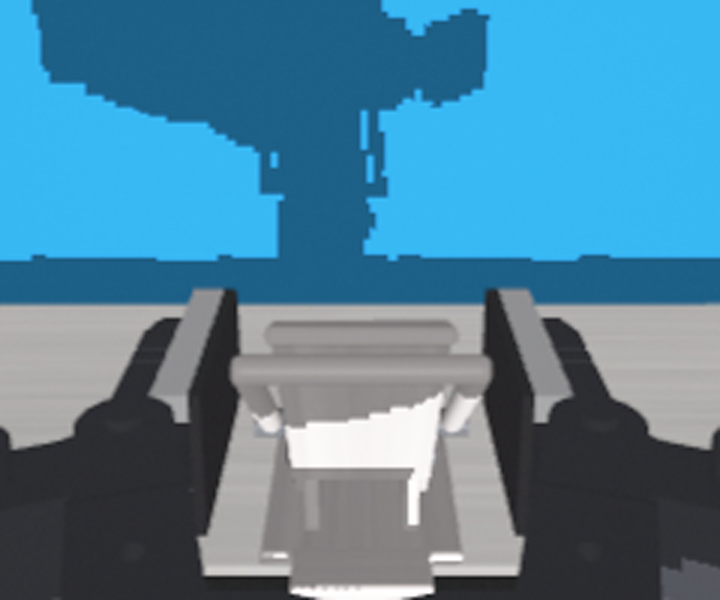

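carry_out(
  deltas=[
    [[-1,-3,0,-2.5,0,0,0],[-1,-3.4,0,-2.4,0,0,0],[-1,-3.5,0,-2.1,0,0,0],[-1,-3.6,0,-1.8,0,0,0],[-1,0,0,0,0,0,0]],
  ],
)

```text
clock: 9.8
ee_pos: [516.9, -54.7, 338.5]
eef_rot: [-0.01, 1.0, 0.0, 0.0]
contact_force: [-1.4, -0.1, 0.3]
grip_width: 0.502
```

```bash
python3 -c "
from h import *
s=ctrl.get_state();print(s['ee_pos'],s['contact_force'],s['grip_width'])
c=shot('wrist','wrist6.png')
a=cv2.imread('pics/wrist6.png')[150:350,200:440];cv2.imwrite('pics/w6c.png',cv2.resize(a,None,fx=3,fy=3,interpolation=2))
"
```

```text
[516.86544551 -54.72937281 338.53750214] [-1.43584036 -0.08590682  0.31883404] 0.5018266781123769
```

View pics/w6c.png

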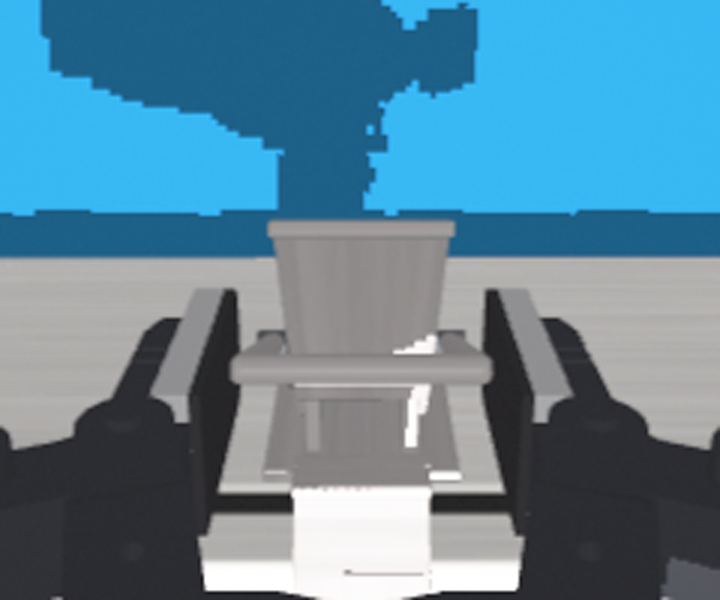

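carry_out(
  deltas=[
    [[-1,-7,0,-2.5,0,0,0],[-1,-8,0,-1.5,0,0,0],[-1,-8,0,0,0,0,0],[-1,-8,0,1,0,0,0],[-1,-5,0,1.5,0,0,0]],
  ],
)

```text
clock: 10.48
ee_pos: [553.4, -54.0, 340.5]
eef_rot: [-0.01, 1.0, 0.0, 0.001]
contact_force: [-0.3, 0.6, 2.2]
grip_width: 0.498
```

```bash
python3 -c "
from h import *
s=ctrl.get_state();print(s['ee_pos'],s['contact_force'],s['grip_width'])
c=shot('wrist','wrist7.png')
a=cv2.imread('pics/wrist7.png')[150:350,200:440];cv2.imwrite('pics/w7c.png',cv2.resize(a,None,fx=3,fy=3,interpolation=2))
c=shot('side','side7.png')
a=cv2.imread('pics/side7.png')[130:260,230:380];cv2.imwrite('pics/s7c.png',cv2.resize(a,None,fx=4,fy=4,interpolation=2))
"
```

```text
[553.38009313 -54.01876569 340.4690523 ] [-0.33772405  0.59743787  2.24285149] 0.4980938675406413
```

View pics/w7c.png

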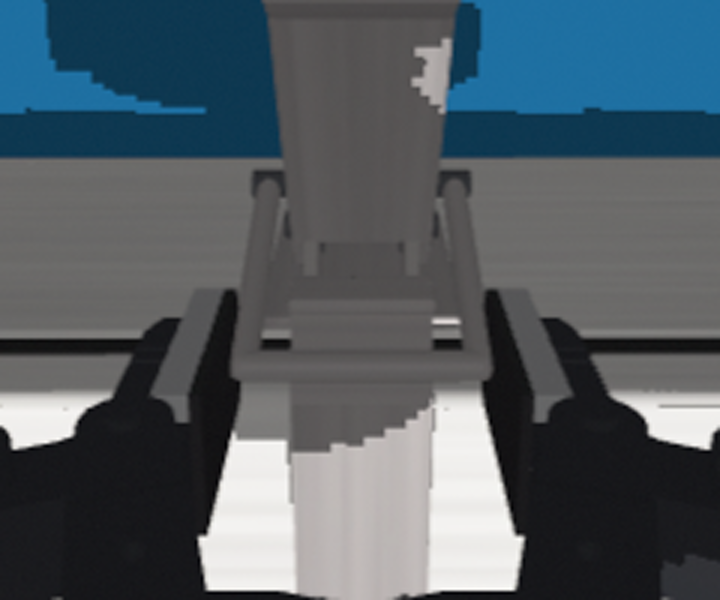

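View pics/s7c.png

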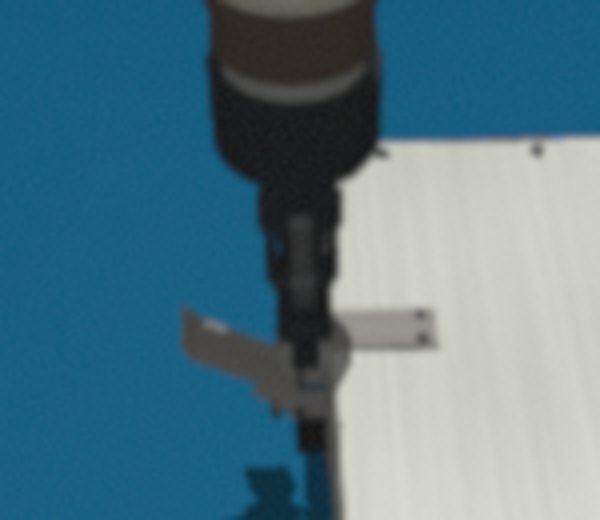

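carry_out(
  deltas=[
    [[-1,-5,0,2,0,0,0],[-0.05,-1,0,0.5,0,0,0],[0.3,0,0,0,0,0,0],[0.5,0,0,0,0,0,0],[0.5,0,0,0,0,0,0]],
  ],
)

```text
clock: 11.2
ee_pos: [558.3, -54.1, 337.3]
eef_rot: [-0.01, 1.0, -0.0, -0.0]
contact_force: [-0.7, 0.4, -0.2]
grip_width: 0.749
```

```bash
python3 -c "
from h import *
s=ctrl.get_state();print(s['ee_pos'],s['contact_force'],s['grip_width'])
c=shot('wrist','wrist8.png');W=world(c,s)
a=cv2.imread('pics/wrist8.png')[150:350,200:440];cv2.imwrite('pics/w8c.png',cv2.resize(a,None,fx=3,fy=3,interpolation=2))
for v in range(255,320,3): print(v,[(u,*W[v,u].round().tolist()) for u in (284,322,356)])
"
```

```text
[558.28915263 -54.08361643 337.28182732] [-0.72320608  0.407884   -0.16646366] 0.7492886812296019
255 [(284, 557.0, -74.0, 159.0), (322, 556.0, -53.0, 160.0), (356, 557.0, -35.0, 159.0)]
258 [(284, 559.0, -74.0, 160.0), (322, 557.0, -53.0, 162.0), (356, 558.0, -35.0, 159.0)]
261 [(284, 560.0, -74.0, 161.0), (322, 559.0, -53.0, 162.0), (356, 559.0, -35.0, 161.0)]
264 [(284, nan, nan, nan), (322, 560.0, -53.0, 163.0), (356, 560.0, -35.0, 163.0)]
267 [(284, 561.0, -73.0, 166.0), (322, 561.0, -53.0, 164.0), (356, 561.0, -35.0, 165.0)]
270 [(284, 562.0, -73.0, 166.0), (322, 563.0, -53.0, 164.0), (356, 562.0, -35.0, 165.0)]
273 [(284, 564.0, -73.0, 167.0), (322, 564.0, -53.0, 167.0), (356, 562.0, -36.0, 168.0)]
276 [(284, 565.0, -73.0, 169.0), (322, 565.0, -53.0, 167.0), (356, 563.0, -36.0, 169.0)]
279 [(284, 566.0, -73.0, 169.0), (322, 567.0, -53.0, 166.0), (356, 565.0, -36.0, 170.0)]
282 [(284, 566.0, -73.0, 172.0), (322, 566.0, -53.0, 171.0), (356, 566.0, -36.0, 171.0)]
285 [(284, 568.0, -73.0, 172.0), (322, 567.0, -53.0, 172.0), (356, 567.0, -36.0, 171.0)]
288 [(284, 569.0, -73.0, 173.
[... 249 characters left out ...]
580.0, -74.0, 164.0), (322, 578.0, -53.0, 167.0), (356, 580.0, -34.0, 164.0)]
300 [(284, 582.0, -74.0, 164.0), (322, 579.0, -53.0, 168.0), (356, 581.0, -34.0, 164.0)]
303 [(284, 584.0, -74.0, 164.0), (322, 582.0, -53.0, 166.0), (356, 583.0, -34.0, 165.0)]
306 [(284, 586.0, -74.0, 164.0), (322, 583.0, -53.0, 168.0), (356, 585.0, -34.0, 164.0)]
309 [(284, 587.0, -74.0, 165.0), (322, 586.0, -53.0, 167.0), (356, 587.0, -34.0, 164.0)]
312 [(284, 590.0, -74.0, 163.0), (322, 587.0, -53.0, 167.0), (356, 589.0, -34.0, 164.0)]
315 [(284, 592.0, -74.0, 164.0), (322, 588.0, -53.0, 168.0), (356, 591.0, -34.0, 164.0)]
318 [(284, 594.0, -74.0, 164.0), (322, 590.0, -53.0, 168.0), (356, 594.0, -33.0, 163.0)]
```

View pics/w8c.png

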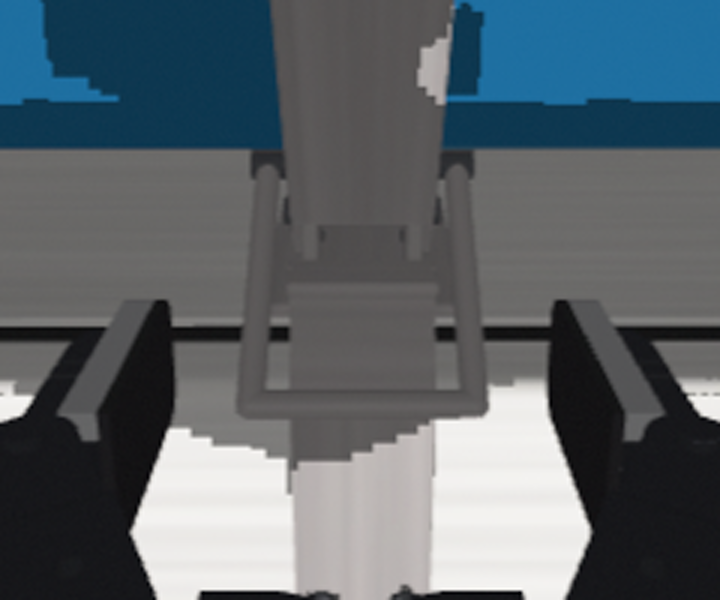

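carry_out(
  deltas=[
    [[0.5,0,0,-30,0,0,0],[0,0,0,-30,0,0,0],[-1,22,-0.5,0,0,0,0],[-1,22,-0.5,0,0,0,0],[-1,0,0,0,0,0,0]],
  ],
)

```text
clock: 11.88
ee_pos: [513.4, -55.9, 397.9]
eef_rot: [-0.009, 1.0, -0.0, -0.0]
contact_force: [0.3, -0.2, -0.8]
grip_width: 0.001
```

```bash
python3 -c "
from h import *
s=ctrl.get_state();print(s['qpos'],s['ee_pos'],s['contact_force'],s['grip_width'])
c=shot('wrist','wrist9.png');W=world(c,s)
a=cv2.imread('pics/wrist9.png')[150:350,200:440];cv2.imwrite('pics/w9c.png',cv2.resize(a,None,fx=3,fy=3,interpolation=2))
c=shot('scene','scene9.png');S=world(c)
a=cv2.imread('pics/scene9.png')[100:230,290:440];cv2.imwrite('pics/sc9c.png',cv2.resize(a,None,fx=4,fy=4,interpolation=2))
for v in range(200,345,4): print(v,[(u,*W[v,u].round().tolist()) for u in (298,322,346)])
"
```

```text
[-1.08424698e-01  2.76091303e-01  3.43398632e-02  1.32904393e+00
 -6.38644061e-05 -1.27226526e-01] [513.37239928 -55.88975589 397.88271421] [ 0.29896812 -0.24960279 -0.78514992] 0.000723713150649607
200 [(298, 543.0, -84.0, 2.0), (322, 497.0, -55.0, 163.0), (346, 542.0, -22.0, 1.0)]
204 [(298, 548.0, -84.0, 2.0), (322, 501.0, -55.0, 160.0), (346, 546.0, -22.0, 4.0)]
208 [(298, 553.0, -84.0, 3.0), (322, 504.0, -55.0, 159.0), (346, 552.0, -22.0, 3.0)]
212 [(298, 559.0, -84.0, 1.0), (322, 508.0, -55.0, 157.0), (346, 557.0, -22.0, 4.0)]
216 [(298, 564.0, -84.0, 2.0), (322, 512.0, -55.0, 155.0), (346, 563.0, -21.0, 3.0)]
220 [(298, 570.0, -84.0, 2.0), (322, 516.0, -55.0, 152.0), (346, 568.0, -21.0, 2.0)]
224 [(298, 568.0, -82.0, 21.0), (322, 520.0, -55.0, 150.0), (346, 567.0, -23.0, 22.0)]
228 [(298, 568.0, -81.0, 36.0), (322, 524.0, -54.0, 148.0), (346, 567.0, -24.0, 35.0)]
232 [(298, 535.0, -75.0, 130.0), (322, 529.0, -54.0, 144.0), (346, 534.0, -33.0, 129.0)]
236 [(298, 538.0, -75.0, 132.0), (322, 533.0, -54.0, 143.0), (346, 538.0, -33.0, 130.0)]
240 [(298, 540.0, -74.0, 136.0), (322, 
[... 1663 characters left out ...]
496.0, -63.0, 292.0), (322, 520.0, -55.0, 261.0), (346, 495.0, -49.0, 293.0)]
320 [(298, 496.0, -63.0, 295.0), (322, 521.0, -55.0, 262.0), (346, 496.0, -49.0, 294.0)]
324 [(298, 496.0, -63.0, 296.0), (322, 523.0, -55.0, 262.0), (346, 496.0, -49.0, 296.0)]
328 [(298, 496.0, -63.0, 298.0), (322, 603.0, -53.0, 166.0), (346, 496.0, -49.0, 297.0)]
332 [(298, 495.0, -63.0, 300.0), (322, 606.0, -53.0, 167.0), (346, 495.0, -50.0, 300.0)]
336 [(298, 497.0, -63.0, 300.0), (322, 609.0, -53.0, 168.0), (346, 495.0, -50.0, 301.0)]
340 [(298, 496.0, -63.0, 302.0), (322, 614.0, -53.0, 167.0), (346, 496.0, -50.0, 302.0)]
344 [(298, 496.0, -62.0, 303.0), (322, 617.0, -53.0, 168.0), (346, 496.0, -50.0, 303.0)]
```

View pics/w9c.png

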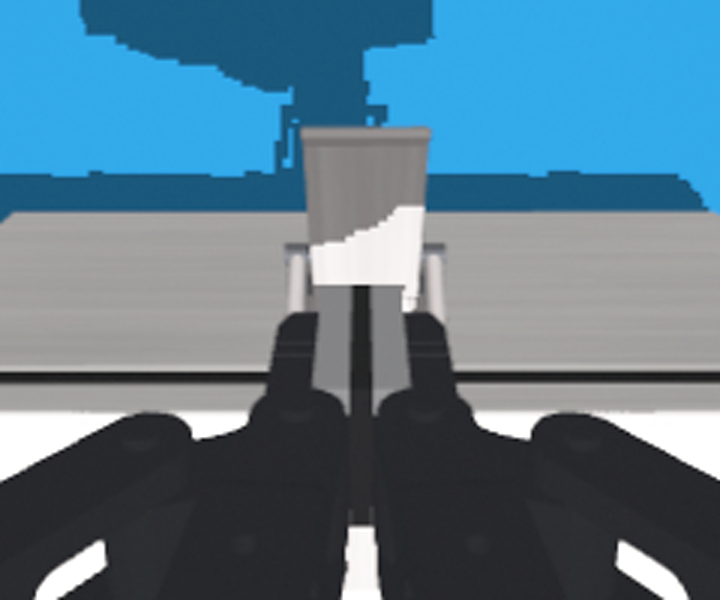

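View pics/sc9c.png

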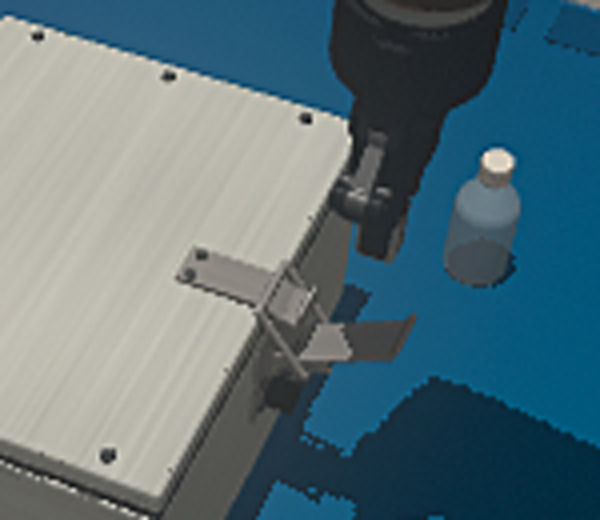

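```bash
cat > plan.py <<'E'
from h import *
yaw=.019
def tcp(th,s,n,a):
    # contacting corner (s,n) on lever; returns TCP world x,z
    al=np.array([-np.sin(th),-np.cos(th)]);nn=np.array([-np.cos(th),np.sin(th)])
    piv=np.array([549.5,122.])
    p=piv+al*s+nn*n
    sg=1 if a+th<np.pi/2 else -1
    C=p-sg*11*np.array([np.cos(a),np.sin(a)])
    return C-173*np.array([np.sin(a),-np.cos(a)])
E
python3 - <<'E'
from plan import *
from scipy.optimize import least_squares
Q=np.array([[.24143,.0037,1.33523],[.30754,.22591,1.48932],[.44895,.38918,1.51388],[.27609,.03434,1.32904]])
X=np.array([[499.72,403.8],[540.04,455.4],[604.62,438.2],[516.4,397.9]])
def f(p,q): return np.stack([p[0]+p[2]*np.sin(q[:,0]+p[4])+p[3]*np.cos(q[:,0]-q[:,1]+p[5]),p[1]+p[2]*np.cos(q[:,0]+p[4])-p[3]*np.sin(q[:,0]-q[:,1]+p[5])],1)
for fix in (0,1):
    r=least_squares(lambda p:np.append((f(p,Q)-X).ravel(),.5*(p[4:])*100*fix),[0,200,350,350,0,0]);print(r.x,abs(r.fun).max())
for th,s in [(2.1,60),(1.57,58),(1.2,62),(.8,64),(.4,64),(0,60)]:
    a=np.clip((np.pi/2-th),0,1.0); print(th,a,tcp(th,s,9.5,a))
E
```

```text
[-7.34961570e-01  1.42184261e+01  4.90236206e+02  3.91767257e+02
  2.87621223e-03 -1.61939063e-02] 0.31782650385082434
[ 2.20038926e+00  2.10390478e+01  4.86779247e+02  3.90892296e+02
  1.94124567e-03 -6.29733411e-03] 0.48957789647420213
2.1 0.0 [513.50347599 333.49125526]
1.57 0.0007963267948964958 [502.35468528 304.46251478]
1.2 0.3707963267948966 [435.83571642 273.61688771]
0.8 0.7707963267948965 [384.33115273 215.99203099]
0.4 1.0 [364.30934091 150.96768872]
0 1.0 [388.48219426 146.21611808]
```

carry_out(
  deltas=[
    [[-1,5,0.5,25,0,0,0],[-1,0,0,20,0,0,0],[-1,0,0,5,0,0,0],[-1,0,0,0,0,0,0]],
  ],
)

```text
clock: 12.48
ee_pos: [509.9, -55.4, 347.4]
eef_rot: [-0.01, 1.0, 0.0, -0.0]
contact_force: [-0.1, 0.2, 0.3]
grip_width: -0.0
```

```bash
cat > go.py <<'E'
from plan import *
def sched(th):
    a=float(np.clip((1.57-th)/1.17*.7,0,.7))
    if th>1.57: s=60+ (2.1-th)*8   # rear corner contact
    else: s=56
    if th<=1.57 and a+th>=np.pi/2: s=64
    return s,a
import sys
ths=[float(x) for x in sys.argv[2:]]; n=float(sys.argv[1])
st=ctrl.get_state();M=R.from_quat(st['eef_rot']).as_matrix()
x,z=st['ee_pos'][0],st['ee_pos'][2];a=np.arctan2(M[0,2],-M[2,2])
print('now',x,z,a,st['ee_pos'][1],st['contact_force'])
for th in ths:
    s,a2=sched(th);t=tcp(th,s,n,a2);dx,dz=t[0]-x,t[1]-z
    tx=-np.cos(a)*dx-np.sin(a)*dz; tz=np.sin(a)*dx-np.cos(a)*dz
    print('th %.2f  tcp %.1f %.1f a %.2f  row: %.1f %.1f turn_y %.3f'%(th,*t,a2,tx,tz,-(a2-a)))
    x,z=t;a=a2
E
python3 go.py 9.5 2.1 2.0 1.9 1.8 1.7 1.57 1.5 1.4 1.3 1.2 1.1 1.0
```

```text
now 509.9283299656074 347.40641871492926 -0.00022710118621413358 -55.39679595602562 [-0.13255868  0.24205439  0.31377459]
th 2.10  tcp 513.5 333.5 a 0.00  row: -3.6 13.9 turn_y -0.000
th 2.00  tcp 509.2 328.9 a 0.00  row: 4.3 4.6 turn_y -0.000
th 1.90  tcp 505.3 323.9 a 0.00  row: 3.9 5.0 turn_y -0.000
th 1.80  tcp 501.9 318.4 a 0.00  row: 3.4 5.5 turn_y -0.000
th 1.70  tcp 499.1 312.6 a 0.00  row: 2.8 5.9 turn_y -0.000
th 1.57  tcp 482.5 304.5 a 0.00  row: 16.6 8.1 turn_y -0.000
th 1.50  tcp 474.7 299.9 a 0.04  row: 7.8 4.6 turn_y -0.042
th 1.40  tcp 464.2 292.8 a 0.10  row: 10.8 6.6 turn_y -0.060
th 1.30  tcp 454.3 285.2 a 0.16  row: 10.6 6.6 turn_y -0.060
th 1.20  tcp 445.1 276.9 a 0.22  row: 10.4 6.6 turn_y -0.060
th 1.10  tcp 436.7 268.2 a 0.28  row: 10.1 6.6 turn_y -0.060
th 1.00  tcp 429.0 259.1 a 0.34  row: 9.9 6.6 turn_y -0.060
```

carry_out(
  deltas=[
    [[-1,-2,0,8,0,0,0],[-1,0,0,6,0,0,0],[-1,3,0,4.5,0,0,0],[-1,4,0,5,0,0,0],[-1,5,0,5.5,0,0,0]],
  ],
)

```text
clock: 13.1
ee_pos: [499.1, -55.6, 318.4]
eef_rot: [-0.01, 1.0, -0.0, 0.0]
contact_force: [0.6, -0.3, 0.3]
grip_width: -0.005
```

carry_out(
  deltas=[
    [[-1,5,0,6,0,0,0],[-1,5,0,4,0,0,0],[-1,3,0,4,0,0,0]],
  ],
)

```text
clock: 13.48
ee_pos: [486.1, -55.9, 304.3]
eef_rot: [-0.01, 1.0, 0.0, 0.0]
contact_force: [0.3, -1.6, -0.4]
grip_width: 0.004
```

```bash
python3 go.py 9.5 1.57 1.5 1.4 1.3 1.2 1.1 1.0; python3 -c "
from h import *
c=shot('scene','scene10.png')
a=cv2.imread('pics/scene10.png')[100:230,290:440];cv2.imwrite('pics/sc10c.png',cv2.resize(a,None,fx=4,fy=4,interpolation=2))
c=shot('side','side10.png')
a=cv2.imread('pics/side10.png')[130:260,230:380];cv2.imwrite('pics/s10c.png',cv2.resize(a,None,fx=4,fy=4,interpolation=2))"
```

```text
now 486.11110328796144 304.32742093127393 0.0002801730313022753 -55.85350961052618 [ 0.27966121 -1.64162968 -0.41031432]
th 1.57  tcp 482.5 304.5 a 0.00  row: 3.6 -0.1 turn_y 0.000
th 1.50  tcp 474.7 299.9 a 0.04  row: 7.8 4.6 turn_y -0.042
th 1.40  tcp 464.2 292.8 a 0.10  row: 10.8 6.6 turn_y -0.060
th 1.30  tcp 454.3 285.2 a 0.16  row: 10.6 6.6 turn_y -0.060
th 1.20  tcp 445.1 276.9 a 0.22  row: 10.4 6.6 turn_y -0.060
th 1.10  tcp 436.7 268.2 a 0.28  row: 10.1 6.6 turn_y -0.060
th 1.00  tcp 429.0 259.1 a 0.34  row: 9.9 6.6 turn_y -0.060
```

View pics/sc10c.png

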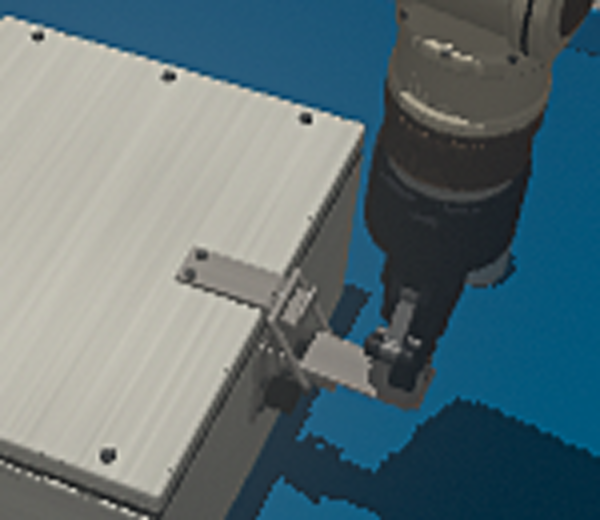

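View pics/s10c.png

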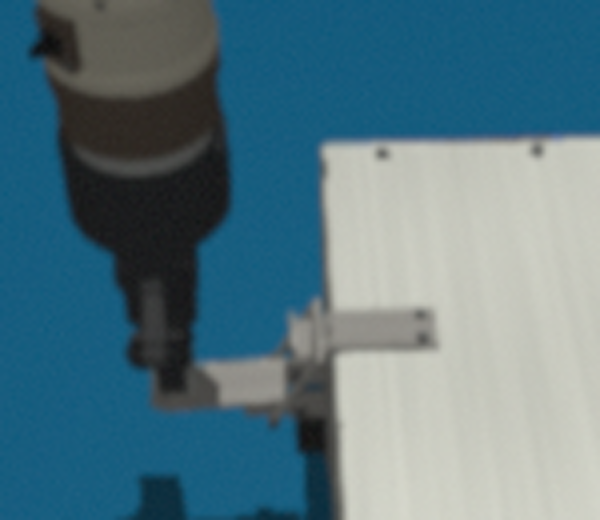

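carry_out(
  deltas=[
    [[-1,6,0,2.5,0,-0.03,0],[-1,6,0,2.5,0,-0.03,0],[-1,9.8,0,6,0,-0.05,0],[-1,10.3,0,6.3,0,-0.06,0]],
  ],
)

```text
clock: 14.08
ee_pos: [455.6, -56.5, 285.5]
eef_rot: [-0.01, 0.996, 0.001, 0.086]
contact_force: [0.9, 0.6, 1.2]
grip_width: 0.0
```

```bash
python3 go.py 9.5 1.25 1.15 1.05 0.95 0.85 .75 .65 .55 .45 .35 .25 .15 .05
```

```text
now 455.6094809634053 285.5133838583448 0.17262002533693682 -56.474479285319994 [0.89632838 0.55816168 1.17432036]
th 1.25  tcp 449.6 281.1 a 0.19  row: 6.6 3.3 turn_y -0.019
th 1.15  tcp 440.8 272.6 a 0.25  row: 10.3 6.6 turn_y -0.060
th 1.05  tcp 432.8 263.7 a 0.31  row: 10.0 6.6 turn_y -0.060
th 0.95  tcp 425.5 254.4 a 0.37  row: 9.8 6.6 turn_y -0.060
th 0.85  tcp 418.9 244.8 a 0.43  row: 9.6 6.6 turn_y -0.060
th 0.75  tcp 413.2 234.9 a 0.49  row: 9.4 6.6 turn_y -0.060
th 0.65  tcp 408.2 224.9 a 0.55  row: 9.1 6.5 turn_y -0.060
th 0.55  tcp 404.0 214.7 a 0.61  row: 8.9 6.5 turn_y -0.060
th 0.45  tcp 400.5 204.5 a 0.67  row: 8.7 6.4 turn_y -0.060
th 0.35  tcp 401.5 197.9 a 0.70  row: 3.3 5.8 turn_y -0.030
th 0.25  tcp 406.6 195.3 a 0.70  row: -2.2 5.2 turn_y -0.000
th 0.15  tcp 411.9 193.3 a 0.70  row: -2.7 5.0 turn_y -0.000
th 0.05  tcp 417.4 191.8 a 0.70  row: -3.2 4.7 turn_y -0.000
```

carry_out(
  deltas=[
    [[-1,6.6,0.4,3.3,0,-0.02,0],[-1,5.1,0.4,3.3,0,-0.03,0],[-1,5.1,0,3.3,0,-0.03,0],[-1,5,0,3.3,0,-0.03,0],[-1,5,0,3.3,0,-0.03,0]],
  ],
)

```text
clock: 14.7
ee_pos: [432.6, -56.1, 263.3]
eef_rot: [-0.009, 0.988, 0.001, 0.154]
contact_force: [-0.3, -0.4, 0.6]
grip_width: 0.0
```

carry_out(
  deltas=[
    [[-1,4.9,0,3.3,0,-0.03,0],[-1,4.9,0,3.3,0,-0.03,0],[-1,4.8,0,3.3,0,-0.03,0]],
  ],
)

```text
clock: 15.08
ee_pos: [422.0, -56.3, 249.1]
eef_rot: [-0.009, 0.98, 0.002, 0.199]
contact_force: [-1.6, -0.0, 2.0]
grip_width: -0.001
```

```bash
python3 go.py 9.5  0.85 .75 .65 .55 .45 .35 .25 .15 .05;python3 -c "
from h import *
print(ctrl.get_state()['qpos'])
c=shot('scene','scene11.png')
a=cv2.imread('pics/scene11.png')[100:230,290:440];cv2.imwrite('pics/sc11c.png',cv2.resize(a,None,fx=4,fy=4,interpolation=2))"
```

```text
now 422.00205847784076 249.1136739747621 0.39980572808676207 -56.26467499994236 [-1.62117577 -0.04458248  1.9682223 ]
th 0.85  tcp 418.9 244.8 a 0.43  row: 4.5 2.8 turn_y -0.031
th 0.75  tcp 413.2 234.9 a 0.49  row: 9.4 6.6 turn_y -0.060
th 0.65  tcp 408.2 224.9 a 0.55  row: 9.1 6.5 turn_y -0.060
th 0.55  tcp 404.0 214.7 a 0.61  row: 8.9 6.5 turn_y -0.060
th 0.45  tcp 400.5 204.5 a 0.67  row: 8.7 6.4 turn_y -0.060
th 0.35  tcp 401.5 197.9 a 0.70  row: 3.3 5.8 turn_y -0.030
th 0.25  tcp 406.6 195.3 a 0.70  row: -2.2 5.2 turn_y -0.000
th 0.15  tcp 411.9 193.3 a 0.70  row: -2.7 5.0 turn_y -0.000
th 0.05  tcp 417.4 191.8 a 0.70  row: -3.2 4.7 turn_y -0.000
[-0.15287808  0.1056463  -0.67126761  0.39929969  0.06657799 -0.15860793]
```

View pics/sc11c.png

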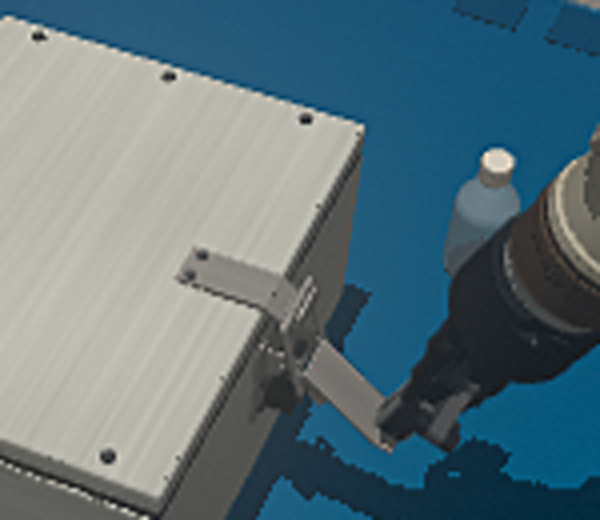

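carry_out(
  deltas=[
    [[-1,4.6,0.3,3,0,-0.03,0],[-1,4.7,0.3,3.3,0,-0.03,0],[-1,4.7,0,3.3,0,-0.03,0],[-1,4.6,0,3.3,0,-0.03,0],[-1,4.5,0,3.3,0,-0.03,0]],
  ],
)

```text
clock: 15.75
ee_pos: [409.0, -56.2, 224.8]
eef_rot: [-0.009, 0.962, 0.002, 0.272]
contact_force: [-2.3, -0.7, 3.2]
grip_width: 0.001
```

carry_out(
  deltas=[
    [[-1,4.5,0,3.3,0,-0.03,0],[-1,4.4,0,3.2,0,-0.03,0]],
  ],
)

```text
clock: 16.0
ee_pos: [405.0, -56.3, 214.5]
eef_rot: [-0.009, 0.954, 0.002, 0.301]
contact_force: [-2.7, -1.0, 3.4]
grip_width: -0.002
```

```bash
python3 go.py 9.5  .55 .5 .45 .4 .35 .3 .25 .2 .15 .1 .05 0;python3 -c "
from h import *
print(ctrl.get_state()['qpos'])"
```

```text
now 404.99998523997726 214.48228329830928 0.6107092501138734 -56.257357339069195 [-2.71280035 -0.98206926  3.42242247]
th 0.55  tcp 404.0 214.7 a 0.61  row: 0.7 -0.8 turn_y 0.000
th 0.50  tcp 402.2 209.6 a 0.64  row: 4.4 3.1 turn_y -0.030
th 0.45  tcp 400.5 204.5 a 0.67  row: 4.4 3.1 turn_y -0.030
th 0.40  tcp 399.1 199.4 a 0.70  row: 4.3 3.1 turn_y -0.030
th 0.35  tcp 401.5 197.9 a 0.70  row: -0.9 2.7 turn_y -0.000
th 0.30  tcp 404.0 196.5 a 0.70  row: -1.0 2.6 turn_y -0.000
th 0.25  tcp 406.6 195.3 a 0.70  row: -1.2 2.6 turn_y -0.000
th 0.20  tcp 409.2 194.2 a 0.70  row: -1.3 2.5 turn_y -0.000
th 0.15  tcp 411.9 193.3 a 0.70  row: -1.4 2.5 turn_y -0.000
th 0.10  tcp 414.6 192.5 a 0.70  row: -1.6 2.4 turn_y -0.000
th 0.05  tcp 417.4 191.8 a 0.70  row: -1.7 2.3 turn_y -0.000
th 0.00  tcp 420.1 191.2 a 0.70  row: -1.8 2.2 turn_y -0.000
[-0.17246512  0.12317714 -0.8797284  -0.03439866  0.10843572 -0.15737758]
```

carry_out(
  deltas=[
    [[-1,4.4,0.3,3,0,-0.03,0],[-1,4.4,0.3,3.1,0,-0.03,0],[-1,4.3,0,3.1,0,-0.03,0],[-1,-0.9,0,2.7,0,0,0],[-1,-1,0,2.6,0,0,0]],
  ],
)

```text
clock: 16.62
ee_pos: [404.6, -55.6, 195.8]
eef_rot: [-0.009, 0.94, 0.003, 0.342]
contact_force: [-2.6, -2.6, 0.6]
grip_width: 0.002
```

```bash
python3 go.py 9.5  .3 .25 .2 .15 .1 .05 0 -.03;python3 -c "
from h import *
print(ctrl.get_state()['qpos'])
c=shot('scene','scene12.png')
a=cv2.imread('pics/scene12.png')[100:230,290:440];cv2.imwrite('pics/sc12c.png',cv2.resize(a,None,fx=4,fy=4,interpolation=2))"
```

```text
now 404.6211791204166 195.8487796924903 0.6973404896891057 -55.59706041421301 [-2.61519252 -2.56887888  0.64558916]
th 0.30  tcp 404.0 196.5 a 0.70  row: 0.0 -0.9 turn_y -0.003
th 0.25  tcp 406.6 195.3 a 0.70  row: -1.2 2.6 turn_y -0.000
th 0.20  tcp 409.2 194.2 a 0.70  row: -1.3 2.5 turn_y -0.000
th 0.15  tcp 411.9 193.3 a 0.70  row: -1.4 2.5 turn_y -0.000
th 0.10  tcp 414.6 192.5 a 0.70  row: -1.6 2.4 turn_y -0.000
th 0.05  tcp 417.4 191.8 a 0.70  row: -1.7 2.3 turn_y -0.000
th 0.00  tcp 420.1 191.2 a 0.70  row: -1.8 2.2 turn_y -0.000
th -0.03  tcp 421.8 191.0 a 0.70  row: -1.1 1.3 turn_y -0.000
[-0.17595674  0.18348676 -0.95387341 -0.25469713  0.12399465 -0.14980151]
```

View pics/sc12c.png

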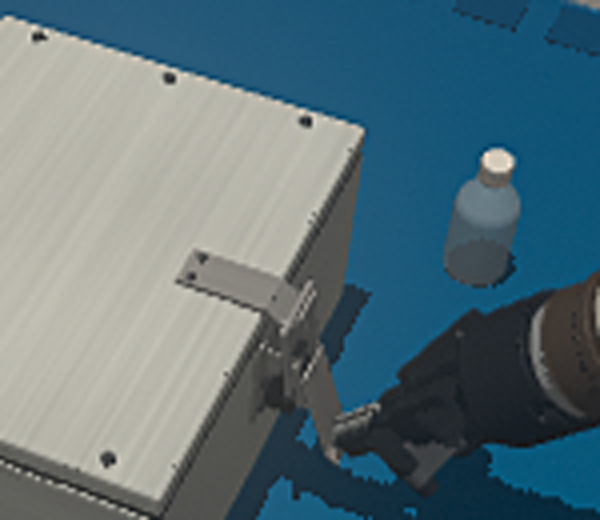

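Going well; lever near 0.3. Continue gently.

carry_out(
  deltas=[
    [[-1,-1,0,1.8,0,0,0],[-1,-1.3,0,2.5,0,0,0],[-1,-1.4,0,2.5,0,0,0],[-1,-1.6,0,2.4,0,0,0]],
  ],
)

```text
clock: 17.18
ee_pos: [415.2, -55.0, 192.6]
eef_rot: [-0.009, 0.939, 0.004, 0.343]
contact_force: [-2.2, -0.0, -2.0]
grip_width: 0.003
```

carry_out(
  deltas=[
    [[-1,-0.9,0,1.1,0,0,0],[-1,-0.9,0,1.1,0,0,0],[-1,0,0,0,0,0,0]],
  ],
)

```text
clock: 17.55
ee_pos: [418.3, -55.2, 192.6]
eef_rot: [-0.009, 0.939, 0.003, 0.344]
contact_force: [-0.4, 0.4, -0.0]
grip_width: -0.006
```

carry_out(
  deltas=[
    [[-1,-0.5,0,0.6,0,0,0],[-1,-0.5,0,0.6,0,0,0],[-1,0,0,0,0,0,0]],
  ],
)

```text
clock: 17.92
ee_pos: [419.3, -55.2, 192.0]
eef_rot: [-0.009, 0.939, 0.003, 0.343]
contact_force: [-0.6, -0.3, 0.0]
grip_width: -0.003
```

```bash
python3 go.py 9.5 .05 0 -.03
```

```text
now 419.3261586671959 191.95896490739364 0.7003242625557823 -55.17743280241962 [-0.61672138 -0.33393017  0.03220964]
th 0.05  tcp 417.4 191.8 a 0.70  row: 1.6 -1.1 turn_y 0.000
th 0.00  tcp 420.1 191.2 a 0.70  row: -1.8 2.2 turn_y -0.000
th -0.03  tcp 421.8 191.0 a 0.70  row: -1.1 1.3 turn_y -0.000
```

carry_out(
  deltas=[
    [[-1,-0.8,0,0.7,0,0,0],[-1,-0.8,0,0.7,0,0,0],[-1,0,0,0,0,0,0]],
  ],
)

```text
clock: 18.3
ee_pos: [421.5, -55.1, 191.9]
eef_rot: [-0.009, 0.939, 0.003, 0.343]
contact_force: [-0.5, -0.0, 0.9]
grip_width: -0.002
```

```bash
python3 -c "
from h import *
c=shot('scene','scene13.png')
a=cv2.imread('pics/scene13.png')[100:230,290:440];cv2.imwrite('pics/sc13c.png',cv2.resize(a,None,fx=4,fy=4,interpolation=2))"
```

```text
(no output)
```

View pics/sc13c.png

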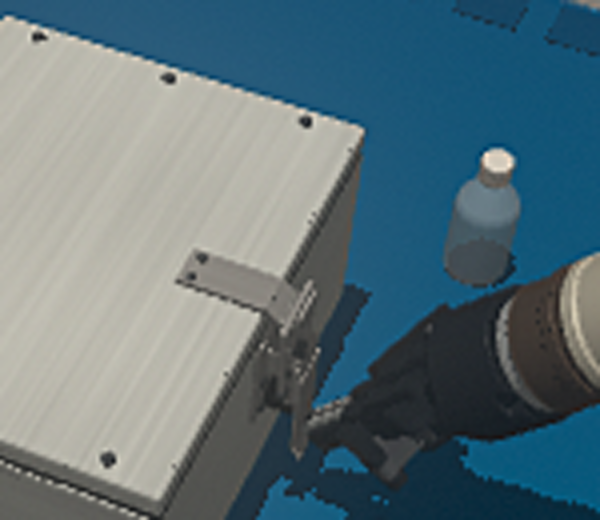

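carry_out(
  deltas=[
    [[-1,-0.8,0,0.7,0,0,0],[-1,-0.4,0,0.3,0,0,0],[-1,0,0,0,0,0,0]],
  ],
)

```text
clock: 18.73
ee_pos: [422.6, -55.1, 191.7]
eef_rot: [-0.009, 0.939, 0.003, 0.343]
contact_force: [-1.7, -0.2, 1.7]
grip_width: -0.001
```

carry_out(
  deltas=[
    [[-1,-0.8,0,0.7,0,0,0],[-1,0,0,0,0,0,0]],
  ],
)

```text
clock: 18.98
ee_pos: [423.0, -55.0, 191.5]
eef_rot: [-0.009, 0.94, 0.003, 0.342]
contact_force: [-5.3, -0.3, 4.5]
grip_width: -0.001
```

carry_out(
  deltas=[
    [[-1,-0.5,0,0.4,0,0,0],[-1,0,0,0,0,0,0]],
  ],
)

```text
clock: 19.23
ee_pos: [423.2, -55.0, 191.3]
eef_rot: [-0.009, 0.94, 0.003, 0.342]
contact_force: [-9.5, -0.4, 6.8]
grip_width: 0.001
```

carry_out(
  deltas=[
    [[-1,-0.4,0,0.3,0,0,0],[-1,0,0,0,0,0,0]],
  ],
)

```text
clock: 19.48
ee_pos: [423.3, -55.0, 191.3]
eef_rot: [-0.009, 0.94, 0.003, 0.342]
contact_force: [-11.5, -0.2, 9.7]
grip_width: 0.001
```

carry_out(
  deltas=[
    [[-1,2,0,-3,0,0,0],[-1,10,0,-10,0,0,0],[-1,20,0,-25,0,0,0],[-1,0,0,-40,0,0.1,0],[-1,0,0,0,0,0,0]],
  ],
)

```text
clock: 20.1
ee_pos: [351.7, -56.5, 229.8]
eef_rot: [-0.009, 0.954, 0.003, 0.3]
contact_force: [0.3, 0.2, 1.0]
grip_width: 0.003
```

```bash
python3 -c "
from h import *
s=ctrl.get_state();print(s['ee_pos'],s['contact_force'])
W=None
for n in ('scene','side','wrist'):
  st=ctrl.get_state();c=shot(n,n+'14.png');W=world(c,st);np.save(n+'14.npy',W)
a=cv2.imread('pics/scene14.png')[100:230,290:440];cv2.imwrite('pics/sc14c.png',cv2.resize(a,None,fx=4,fy=4,interpolation=2))
a=cv2.imread('pics/side14.png')[130:260,230:380];cv2.imwrite('pics/s14c.png',cv2.resize(a,None,fx=4,fy=4,interpolation=2))"
```

```text
[351.67975506 -56.50752503 229.78753564] [0.31653531 0.18742286 0.98682394]
```

View pics/sc14c.png

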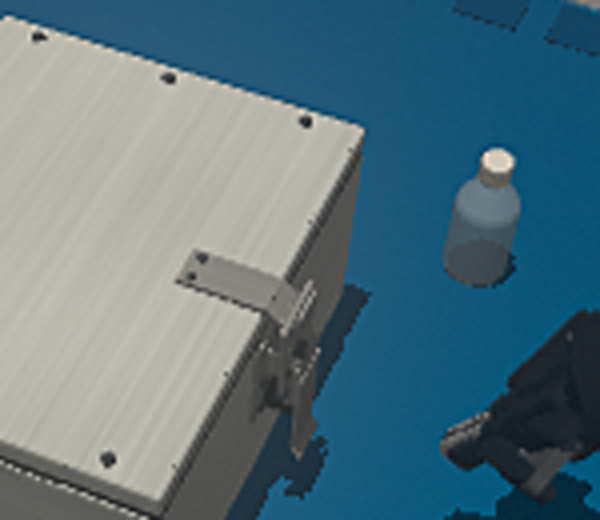

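View pics/s14c.png

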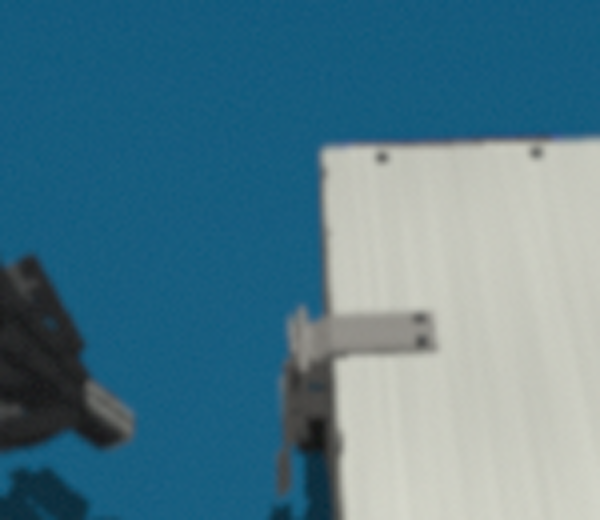

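View pics/wrist14.png

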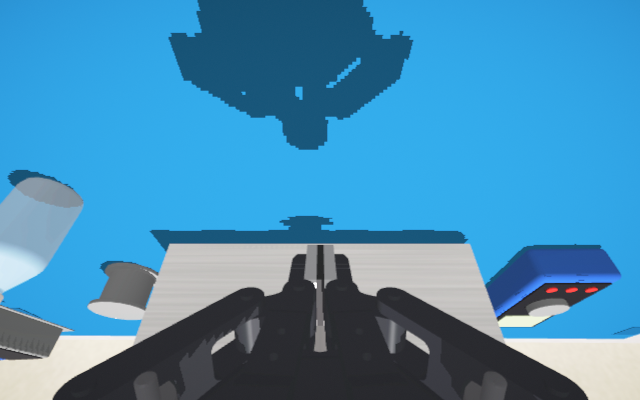

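```bash
python3 -c "
from h import *
S=np.load('scene14.npy').reshape(-1,3);D=np.load('side14.npy').reshape(-1,3);D2=np.load('side2.npy') if 0 else None
for n,A in(('scene',S),('side',D)):
  A=A[~np.isnan(A).any(1)]
  m=(abs(A[:,1]+54)<25)&(A[:,0]<560)&(A[:,0]>515)&(A[:,2]>35)&(A[:,2]<175)
  q=A[m];q=q[np.argsort(-q[:,2])];print(n,len(q));print(q[::max(1,len(q)//30)].round(1))
  for lo in (570,590,620,700,780):
    m=(A[:,0]>lo)&(A[:,0]<lo+20)&(A[:,2]>150)&(A[:,2]<175)&(abs(A[:,1]+54)<140)&(abs(A[:,1]+54)>25);print(lo,np.median(A[m,2]))
"
```

```text
scene 338
[[547.6 -50.5 170.8]
 [547.7 -51.6 166.2]
 [546.6 -43.7 165. ]
 [556.  -66.2 163.8]
 [554.1 -67.6 163.2]
 [558.2 -60.5 161.7]
 [547.5 -41.  160.7]
 [553.  -32.4 156.7]
 [552.  -33.3 138.9]
 [550.3 -64.7 133.9]
 [553.3 -72.5 131. ]
 [550.2 -59.7 128.7]
 [553.5 -33.2 127.5]
 [552.9 -32.  125.6]
 [553.5 -62.8 123.5]
 [559.3 -41.9 121.8]
 [541.8 -53.6 118.4]
 [547.7 -38.8 117.2]
 [544.6 -55.2 115.1]
 [552.9 -34.6 111.7]
 [542.2 -39.  109. ]
 [542.1 -39.6 104.7]
 [541.  -62.2  98.1]
 [543.4 -39.2  93.1]
 [548.6 -47.   84.7]
 [550.8 -47.1  79.5]
 [541.2 -49.5  74.5]
 [541.2 -51.7  64. ]
 [541.3 -41.3  56.7]
 [539.5 -68.5  53. ]
 [537.3 -57.5  51.4]]
570 163.5498721858686
590 163.63588703556508
620 163.4413841018553
700 163.30632556620344
780 163.0289971707989
side 311
[[549.1 -60.7 167.4]
 [549.  -55.4 164.7]
 [547.  -59.8 163.6]
 [554.9 -77.7 162.2]
 [553.1 -44.1 161.3]
 [553.2 -37.9 160.7]
 [558.9 -70.2 159.5]
 [559.  -66.7 158.6]
 [559.3 -43.9 157.9]
 [552.7 -77.8 156.2]
 [554.4 -75.8 141.2]
 [558.4 -69.6 130.4]
 [558.7 -46.4 129.1]
 [548.  -46.8 126.7]
 [558.3 -67.9 125.1]
 [545.7 -71.5 123.4]
 [545.8 -45.5 122. ]
 [556.4 -46.1 119.1]
 [556.1 -68.7 116.3]
 [541.2 -61.7 114.9]
 [549.6 -77.4 114. ]
 [556.  -67.9 111.9]
 [545.2 -72.3 107.7]
 [542.8 -72.7  98.1]
 [557.8 -59.7  87.9]
 [555.5 -63.   85.2]
 [557.6 -64.9  80.4]
 [542.1 -71.4  75.4]
 [541.7 -71.1  64.1]
 [539.1 -59.   51.7]
 [536.7 -56.5  48.5]
 [538.9 -70.7  45.1]]
570 161.40019292179085
590 161.35992414702037
620 161.24002006021095
700 160.92454688328917
780 160.5628337290102
```

```bash
python3 -c "
from h import *
from scipy.optimize import least_squares
for n in('scene','side'):
  A=np.load(n+'14.npy').reshape(-1,3);A=A[~np.isnan(A).any(1)]
  m=(abs(A[:,1]+54.5)<15)&(abs(A[:,0]-541.5)<2.5)&(A[:,2]>58)&(A[:,2]<112);q=A[m]
  f=least_squares(lambda p:q[:,0]-p[0]-p[1]*(q[:,2]-85)+.019*(q[:,1]+54.5),[541,0],loss='soft_l1');print(n,len(q),f.x,np.ptp(q[:,2]))
  m=(A[:,0]>575)&(A[:,0]<800)&(A[:,2]>150)&(A[:,2]<172)&(abs(A[:,1]+54)<135)&(abs(A[:,1]+54)>25);q=A[m]
  f=least_squares(lambda p:q[:,2]-p[0]-p[1]*(q[:,0]-811)-p[2]*(q[:,1]+54),[161,0,0],loss='soft_l1');print('lid front over hinge mm',-245*f.x[1])
"
```

```text
scene 56 [ 5.41540688e+02 -2.40541084e-04] 53.47963831146694
lid front over hinge mm 0.676688673172994
side 2 [ 5.41420779e+02 -1.05739214e-01] 19.43922557670635
lid front over hinge mm 1.1005727338465519
```

Lever tilt is about 0.000 rad, the lid is about 0.7–1.1 mm above fully tight (limit 1.7), and the arm is clear. I'm handing it in.

```bash
python3 -c "
from h import *
print(ctrl.get_state()['contact_force']);print(ctrl.job_done())"
```

```text
[-0.15507955  0.09635644  0.0926541 ]
the job is handed in; nothing more can be done
None
```

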